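# Put the mill away in the spice cupboard

### The arm

A 6-joint arm with a two-finger parallel gripper is mounted at the origin on a cart in front of the work surface, level with it; the furniture and walls round the work are solid. World frame = base frame: x ahead of the robot, y to its left, z up, the work surface at z = 0. Lengths are in mm, angles in degrees, forces in N, time in s.
With the tool pointing down it reaches from about 350 to 850 mm from the base axis. Payload 8.1 kg.
Tool frame: the origin (TCP) lies midway between the tips of the shut fingers; the grasp point (between the pads) lies 19 mm behind it; z points along the fingers, y is the line along which they close (so a half turn about z gives the same grasp; the last joint's range is limited). The gripper opens to 85 mm and grips with 20 to 120 N. Pads are 22 mm wide; open, the fingers measure 114 mm over their backs; the gripper's body (76 mm by 85 mm) begins 54 mm behind the grasp point. The pads swing forward as they close: fully open they stand 13 mm farther back than shut.
Start: joints at [-4.893, 7.471, 85.268, -0, 87.261, -4.893], TCP at [600.004, 0.022, 231.292] pointing down, gripper open.
Joint ranges: [-169.43, 169.43], [-51.17, 129.36], [1.28, 143.12], [-76.62, 256.62], [0, 156.53], [-152.29, 152.29]. Speed limits (degrees/s): [136.94, 136.94, 159.86, 180, 180, 180].

### API

Orientations are given as [roll, pitch, yaw] about the fixed x, y, z axes, in that order (R = Rz(yaw) Ry(pitch) Rx(roll)).
In Python, from bench import r, optics, workorder gives the robot as it stands.
- The arm moves only by the shell command python3 -m handwheel [FORCE], which reads ROWS from standard input. ROWS is a JSON object whose key "offsets" holds a list of rows, 1 to 8 of them, each of 7 numbers: a rotation vector rx, ry, rz in fractions of the full range, 1 being 90 degrees, then dx, dy, dz in parts of the range, where 1.0 means 1000 mm, then the finger opening in mm; each row is the pose to reach, as a shift and turn from the pose commanded when the command began, along the tool's axes at that moment; what a row does not reach only later rows make up. A row lasts 1/8 s, in which the tool goes at most 62.5 mm and 10.7 degrees, less where a joint would pass 70% of its speed; a pose out of reach is approached as far as the arm can. The fingers move at their own pace and stop on an object; FORCE is the grip in N (left out, the last holds). Time passes only in rows, so rows that do not move let the fingers close. It prints the time, the measured TCP pose, the force, the opening and the grip force at its end. A shift or turn number past 1, either way, is cut back to 1. Input that does not fit is refused with a message, and nothing moves.
- r.sense(): the state, without advancing time (a new reading comes with each control period).
- optics.snapshot(name): name is "scene" or "side" or "wrist"; returns a dict with "pixels" (400x640x3 uint8, blue, green, red), "fx", "fy", "cx", "cy" (pixels), "pose" (4x4, takes a point from camera to world coordinates). Camera axes: x right, y up, looking along -z (the intrinsics and any distortion apply to the point x, -y, -z); pixel columns grow to the right and rows downward; lengths in mm; the calibration is good to about 2 mm. A picture is of the moment at which its call begins. There is no depth.
- workorder.hand_in(): hands the job in; it is judged then, once.
The state is a dict: "time": time; "joint_pos": joint angles; "qd": joint speeds; "joint_efforts": joint torques, N m; "tool_pos": TCP position; "tcp_rot": TCP orientation; "ft_force": force on the tool from outside, world axes, zero at the start; "wrist_torque": the same for the moment, N m; "finger_gap": finger opening in mm; "grip_force": force on a finger pad.
Only numpy, scipy, OpenCV 4.12 (cv2) and the standard library are available. Lean on these libraries where they do the work, as an engineer would, in place of code of your own. Each camera call takes 0.05 s, during which the arm holds its last target. There are 200 camera calls.

### The job

Pull the little white spice cupboard's door open past its roller catch, stand the mill upright in the wire rack on the inside of the door, then push the door shut, a little into its rubber stop, until the catch snaps and holds it fully closed. Be gentle: do not slam the door, and never press it on its rubber stop with more than about 25 N. Leave the kitchen timer and the garlic bulb that share the front of the worktop with the mill where they are.

Things in the scene. Friction and masses are not known exactly. Their poses are not given: they have to be found in the camera images.
- cupboard: small white cupboard fixed on the worktop, turned a little: 140 deep (x), 200 wide (y), 200 mm high. Origin: centre of its underside; x points from the door to the back, door at x = -70 mm. Inside, top right, is a sprung roller catch, with some play, set by hand
- cupboard_door (a joint): door angle, rad: 0 shut, just touching the rubber stop (-0.001 to -0.004 when the catch holds it), grows as it opens to the robot, to 1.9; stays where left. Starts shut. To close, push at the handle: the roller is met 4 mm before shut, but snaps only when the door is pressed into the rubber with 10 to 17 N; else it springs back to 0.02. Opening takes 2 to 6 N
- door_hinge (a point): point on the vertical hinge line at the door's left edge, 100 mm above the worktop; x -70, y +97 mm in the cupboard's frame. Axes turn with the door: z up, x from the outer face inwards (along the cupboard's x when shut, turning clockwise seen from above as it opens), y from free edge to hinge. Panel: x -17 to -1, y 0 to -194 mm, 9 to 199 mm above the worktop
- door_handle (a point): on the axis of the vertical round steel bar handle, 10 mm thick, near the free edge, 165 mm above the worktop; bar spans 107 to 191 mm height, 35 mm in front of the door's face, on two 7 mm stays at 120 and 176 mm height. At x -52, y -170 mm in the hinge point's frame, same axes. Can be pinched from above, fingers closing along y
- rack (a point): centre of the floor of the wire rack on the door's inner face, 35 mm above the worktop; x +31, y -84 mm in the hinge point's frame, same axes. Inside 64 mm (x, door to rail) by 97 mm (y); 5 mm wire rails 20 and 50 mm above its floor, open above. Door open, it is loaded from straight above; the door's top is 164 mm over the rack's floor
- pepper_mill: mill with dark round body and steel-grey head, 52 mm in diameter, 144 mm tall, 0.2 kg, standing on the worktop in front of the hob; origin at the centre of its underside, z up. Rigid for this job; grip it from above near the top
- kitchen_timer: round wind-up kitchen timer, 62 mm across, 43 mm high, origin at the centre of its underside; leave it alone
- garlic: garlic bulb in front of the hob near the mill (another one lies by the sink), 60 mm across, 58 mm high, origin at its underside; leave it alone
- rubber_stop (a joint): how far the small black rubber stop behind the door's free edge (175 mm from the hinge line) is squashed, m; 12 N per mm. 0.0002 to 0.0004 with the door shut on its catch, 0.0005 to 0.0012 where the catch snaps, depending on how it was set; damaged beyond 0.0025 (30 N, to which the catch's own pull adds up to 6 N)

How it is judged:
By the outcome, as a careful person would: the job done as asked, in the order asked, and still so for the second after the job is handed in, with the robot touching nothing.
It also fails if it takes over 72 s, if anything falls off the work surface, if the arm or the gripper's body presses on something with over 40 N, if the wrist force passes 120 N, or if a joint passes its speed limit or range.

## Working session

There is one attempt and no reset: what is moved stays moved. The work goes in short steps, Python scripts to look and compute and a shell command to move; the robot and the scene stay as the last step left them, time stands still between calls to the robot, and variables do not carry over. Pictures are saved under pics/ and viewed, at most 13 in all, crops included, and the job is handed in when it is done.

```bash
ls; mkdir -p pics; python3 - <<'E'
from bench import r,optics
import cv2,numpy as np
for n in("scene","side","wrist"):
    s=optics.snapshot(n); cv2.imwrite(f"pics/{n}0.png",s["pixels"]); print(n,s["fx"],s["fy"],s["cx"],s["cy"],[k for k in s]); print(np.round(s["pose"],3).tolist())
print(r.sense())
E
```

```text
pics
scene 417.33134494249333 417.33134494249333 321.73236462045855 199.01546780847312 ['pixels', 'fx', 'fy', 'cx', 'cy', 'pose']
[[-0.06, -0.874, 0.483, 1072.625], [0.998, -0.056, 0.023, -63.497], [0.007, 0.483, 0.875, 1079.051], [0.0, 0.0, 0.0, 1.0]]
side 502.97607898379874 502.97607898379874 323.4741555049358 205.67799104060788 ['pixels', 'fx', 'fy', 'cx', 'cy', 'pose']
[[0.406, 0.486, -0.774, -278.139], [-0.914, 0.218, -0.342, -469.334], [0.002, 0.846, 0.533, 717.127], [0.0, 0.0, 0.0, 1.0]]
wrist 319.10810253840066 319.10810253840066 316.1718817038176 199.32404256740435 ['pixels', 'fx', 'fy', 'cx', 'cy', 'pose']
[[1.0, -0.0, 0.0, 600.844], [0.0, 0.945, 0.327, 84.705], [-0.0, -0.327, 0.945, 373.112], [0.0, 0.0, 0.0, 1.0]]
{'time': 0.15, 'joint_pos': array([-4.89189477e+00,  7.50714182e+00,  8.53165308e+01, -7.39713811e-04,
        8.72614502e+01, -4.89208317e+00]), 'qd': array([-0.00214153, -0.06899339, -0.13173288, -0.00528316,  0.03600973,
       -0.01229628]), 'joint_efforts': array([ 1.01583330e-03, -5.70061326e+01, -5.01160097e+01, -1.39109225e-04,
        9.69119486e-03, -7.10949371e-05]), 'tool_pos': array([5.99564107e+02, 6.71255731e-02, 2.30449651e+02]), 'tcp_rot': array([-1.79915124e+02, -6.52307700e-03,  9.00002195e+01]), 'ft_force': array([ 0.17797521, -0.9824688 ,  0.09161408]), 'wrist_torque': array([ 0.05465581, -0.03763629,  0.03126274]), 'grip_force': 0.0, 'finger_gap': 85.26033115083874}
```

View pictures.

View pics/scene0.png

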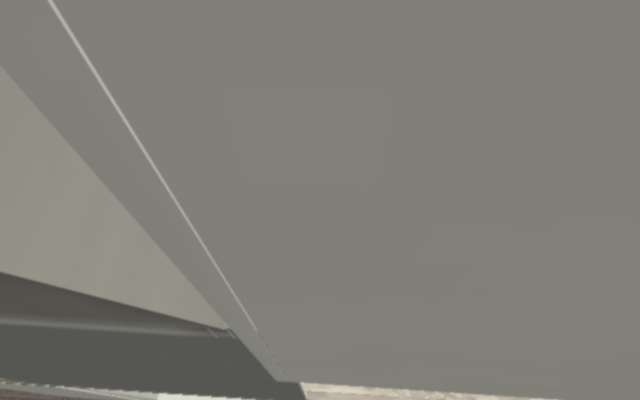

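View pics/side0.png

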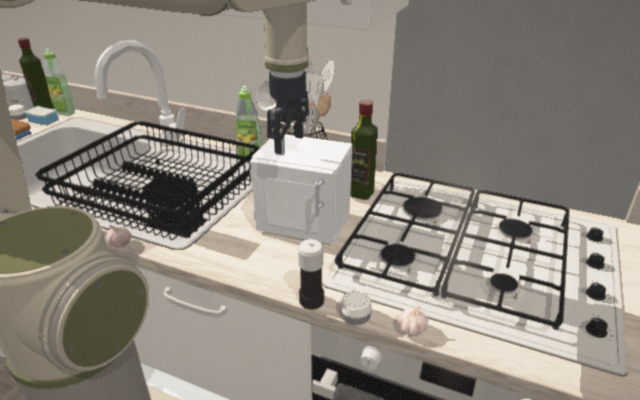

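The scene camera is blocked by a wall unit. The side view shows the cupboard at about (300,190) and the mill's base at (312,302), with its head at (310,245). The timer is at (356,305) and the garlic at (412,321). Next I'll view an enlarged crop and the wrist view.

```bash
python3 - <<'E'
import cv2
a=cv2.imread("pics/side0.png")[125:335,240:440]
cv2.imwrite("pics/crop0.png",cv2.resize(a,None,fx=2.85,fy=2.85,interpolation=cv2.INTER_CUBIC))
E
```

```text
(no output)
```

View pics/crop0.png

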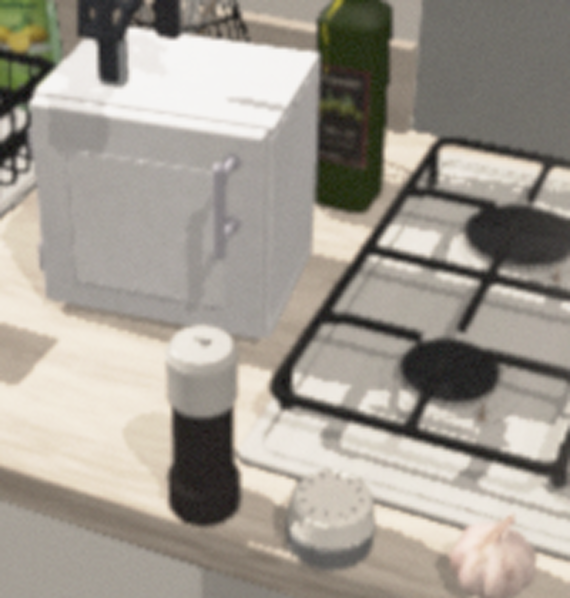

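View pics/wrist0.png

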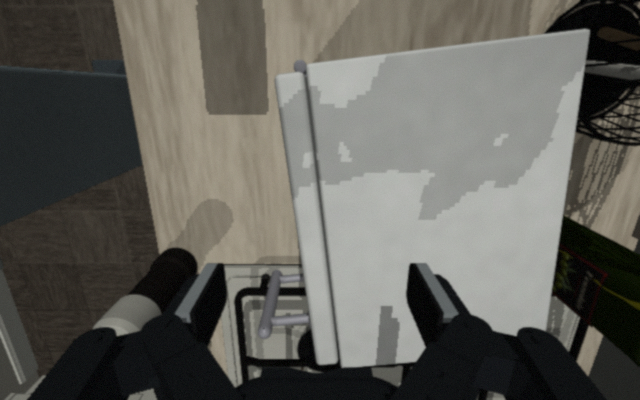

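The crop shows the cupboard door with its handle at crop (222,210). The mill's outline spans crop (166–241, 325–522), the timer's (288–375, 470–566), and the garlic's is at about (492,560). In the wrist view, the cupboard's top corners are at (589,30), (548,359), (306,63) and (338,367). The handle bar's top is at (265,333).

```bash
cat > h.py <<'E'
import numpy as np,cv2
from scipy.optimize import least_squares
from bench import r,optics
K={'wrist':(319.108,316.172,199.324),'side':(502.976,323.474,205.678)}
def proj(P,s):
    T=np.array(s['pose']);c=(np.atleast_2d(P)-T[:3,3])@T[:3,:3]
    return np.c_[s['cx']+s['fx']*c[:,0]/-c[:,2],s['cy']-s['fy']*c[:,1]/-c[:,2]]
def rz(d):
    a=np.radians(d);return np.array([[np.cos(a),-np.sin(a),0],[np.sin(a),np.cos(a),0],[0,0,1]])
def cup(P,q):return np.atleast_2d(P)@rz(q[2]).T+[q[0],q[1],0]
def cyl(x,y,rad,h,z0=0):
    t=np.linspace(0,2*np.pi,72);c=np.c_[x+rad*np.cos(t),y+rad*np.sin(t)]
    return np.r_[np.c_[c,0*t+z0],np.c_[c,0*t+h]]
def box(P,s):
    p=proj(P,s);return np.r_[p.min(0),p.max(0)]
E
python3 - <<'E'
from h import *
w=optics.snapshot("wrist");s=optics.snapshot("side")
M=[((70,100,200),(589,30)),((70,-100,200),(548,359)),((-87,97,199),(277,77)),((-87,-97,199),(316,364)),((-70,-100,200),(338,367)),((-122,-73,191),(265,333))]
P=[m[0] for m in M];U=np.array([m[1] for m in M])
f=least_squares(lambda q:(proj(cup(P,q),w)-U).ravel(),[650,50,0]);print("cup",f.x,np.round(f.fun,1))
c=lambda u,v:(240+u/2.85,125+v/2.85)
S=[((-87,97,199),c(35,108)),((-87,-97,199),c(268,133)),((70,-100,200),c(320,55)),((-87,-97,9),c(262,330)),((-122,-73,191),c(222,165))]
print("side resid",np.round(proj(cup([m[0] for m in S],f.x),s)-np.array([m[1] for m in S]),1).tolist())
PS=[m[0] for m in S];US=np.array([m[1] for m in S])
g=least_squares(lambda q:np.r_[(proj(cup(P,q),w)-U).ravel(),(proj(cup(PS,q),s)-US).ravel()],f.x,loss='soft_l1');print("both",g.x,np.round(g.fun,1))
for n,(b,rad,h) in dict(mill=((166,325,241,522),26,144),timer=((288,470,375,566),31,43)).items():
    B=np.r_[c(*b[:2]),c(*b[2:])];k=least_squares(lambda q:box(cyl(*q,rad,h),s)-B,[450,-50]);print(n,k.x,np.round(k.fun,1),"wrist",np.round(proj([[*k.x,0],[*k.x,h]],w)).tolist())
B=np.array(c(492,560));k=least_squares(lambda q:proj([[*q,28]],s)[0]-B,[450,-50]);print("garlic",k.x)
E
```

```text
cup [676.84204419   4.46898551   6.25350226] [ 4.5  0.5 -4.9 -6.  -2.2 -2.   0.2  3.6  2.7  3.  -1.4  3.5]
side resid [[-2.3, -1.9], [-1.6, 2.1], [0.3, -0.5], [-0.4, 4.0], [-1.1, 0.0]]
both [677.19283806   4.37759491   6.41820675] [ 4.6  0.4 -3.9 -6.1 -2.  -1.2  1.2  4.   3.6  3.3 -0.6  4.  -2.2 -1.9
 -1.3  1.9  0.3 -0.7 -0.2  3.9 -0.8 -0.1]
mill [ 417.82945369 -136.54832471] [-0.5 -2.3  0.5  1.9] wrist [[179.0, 265.0], [114.0, 347.0]]
timer [ 418.91346068 -231.8291684 ] [-0.9 -2.4  0.9  2.1] wrist [[189.0, 323.0], [176.0, 346.0]]
garlic [ 417.65807143 -345.8583637 ]
```

The rows are not in the units I measure in: shifts go in shares of 1000 mm and turns go in shares of 90 degrees. I convert before sending: -82 mm / 1000 = -0.082, -72 mm / 1000 = -0.072, -80 degrees / 90 = -0.8889.

```bash
echo '{"offsets":[[0,0,-0.1111,-0.01,-0.005,0,40],[0,0,-0.2222,-0.021,-0.009,0,40],[0,0,-0.3333,-0.031,-0.014,0,40],[0,0,-0.4444,-0.041,-0.018,0,40],[0,0,-0.5556,-0.051,-0.023,0,40],[0,0,-0.6667,-0.062,-0.027,0,40],[0,0,-0.7778,-0.072,-0.032,0,40],[0,0,-0.8889,-0.082,-0.036,0,40]]}' | python3 -m handwheel 30; echo '{"offsets":[[0,0,-0.0889,0,0,0,40],[0,0,-0.1822,0,0,0,40],[0,0,-0.1822,0,0,0,40]]}' | python3 -m handwheel; python3 - <<'E'
from h import *
w=optics.snapshot("wrist");cv2.imwrite("pics/w1.png",w["pixels"])
q=[677.2,4.4,6.4]
print(proj(cup([(-122,-73,191),(-122,-73,107),(-87,-97,199),(-70,-100,200),(70,-100,200),(-87,97,199),(70,100,200)],q),w).round().tolist())
print(proj([[417.8,-136.5,0],[417.8,-136.5,144]],w).round().tolist(),np.round(w['pose'],3).tolist(),r.sense()['tool_pos'],r.sense()['joint_pos'])
E
```

```text
time: 1.25
tool_pos: [563.7, -82.3, 231.1]
tcp_rot: [-180.0, -0.0, 170.3]
ft_force: [0.5, 0.1, 0.3]
finger_gap: 40.1
grip_force: 0.0
time: 1.62
tool_pos: [563.9, -82.0, 231.2]
tcp_rot: [180.0, -0.0, -173.7]
ft_force: [0.1, 0.3, -0.1]
finger_gap: 39.9
grip_force: 0.0
[[316.0, 229.0], [316.0, 189.0], [279.0, 285.0], [275.0, 308.0], [283.0, 454.0], [582.0, 284.0], [533.0, 453.0]]
[[279.0, 19.0], [254.0, -29.0]] [[-0.111, -0.939, -0.327, 480.981], [0.994, -0.104, -0.037, -91.284], [0.001, -0.329, 0.944, 373.953], [0.0, 0.0, 0.0, 1.0]] [563.92650823 -81.95668046 231.17639159] [-1.34237964e+01  2.83643551e+00  9.01941344e+01 -1.53298274e-04
  8.69832583e+01 -1.09640768e+02]
```

View pics/w1.png

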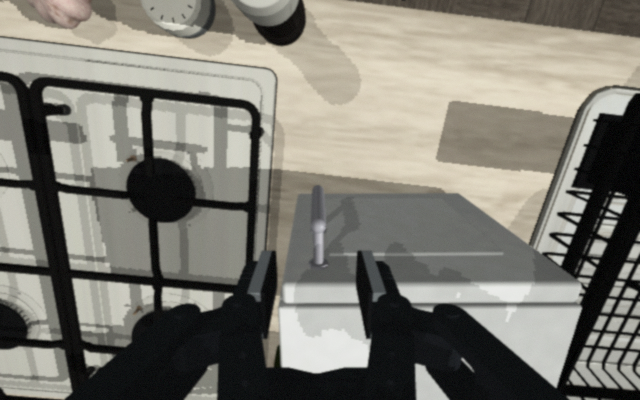

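The bar's top is at (319,229), 1–2 mm from the prediction at (316,229), and the door's corner is at (283,285) against a predicted (279,285). The pose fit is good. I'll descend and pinch the bar.

In the tool's units: 85 mm / 1000 = 0.085, 55 mm / 1000 = 0.055.

```bash
echo '{"offsets":[[0,0,0,0,0.001,0.025,40],[0,0,0,0,0.001,0.055,40],[0,0,0,0,0.001,0.085,40],[0,0,0,0,0.001,0.085,40],[0,0,0,0,0.001,0.085,5],[0,0,0,0,0.001,0.085,5],[0,0,0,0,0.001,0.085,5]]}' | python3 -m handwheel 30; python3 - <<'E'
from h import *
s=r.sense();print(s['ft_force'],s['finger_gap'],s['grip_force'])
E
```

```text
time: 2.55
tool_pos: [565.5, -80.9, 148.4]
tcp_rot: [-180.0, 0.2, -173.6]
ft_force: [2.3, 2.9, 4.6]
finger_gap: 9.2
grip_force: 29.6
[2.26208476 2.93727916 4.57781517] 9.21130806834402 29.628658890724182
```

In the tool's units: 55 mm / 1000 = 0.055, 42.2 mm / 1000 = 0.0422, 20 degrees / 90 = 0.2222.

```bash
echo '{"offsets":[[0,0,0.0111,0.003,0.0009,0,5],[0,0,0.0222,0.0059,0.0019,0,5],[0,0,0.0444,0.0117,0.004,0,5],[0,0,0.0778,0.0203,0.0076,0,5],[0,0,0.1222,0.0315,0.013,0,5],[0,0,0.1667,0.0422,0.0192,0,5],[0,0,0.2222,0.055,0.028,0,5],[0,0,0.2222,0.055,0.028,0,5]]}' | python3 -m handwheel 40
```

```text
time: 3.55
tool_pos: [506.4, -60.0, 148.3]
tcp_rot: [-179.9, 0.2, 166.3]
ft_force: [-0.5, -2.4, 7.7]
finger_gap: 9.0
grip_force: 39.5
```

In the tool's units: 111.7 mm / 1000 = 0.1117, 103.5 mm / 1000 = 0.1035, 50 degrees / 90 = 0.5556.

```bash
echo '{"offsets":[[0,0,0.0556,0.0146,0.0052,0,5],[0,0,0.1333,0.0342,0.0145,0,5],[0,0,0.2222,0.055,0.028,0,5],[0,0,0.3111,0.0737,0.0443,0,5],[0,0,0.4,0.09,0.063,0,5],[0,0,0.4889,0.1035,0.0838,0,5],[0,0,0.5556,0.1117,0.1006,0,5],[0,0,0.5556,0.1117,0.1006,0,5]]}' | python3 -m handwheel && echo '{"offsets":[[0,0,0.0556,0.0146,0.0052,0,5],[0,0,0.1222,0.0315,0.013,0,5],[0,0,0.1889,0.0474,0.0226,0,5],[0,0,0.2222,0.055,0.028,0,5],[0,0,0.2222,0.055,0.028,0,5],[0,0,0.2222,0.055,0.028,0,5]]}' | python3 -m handwheel
```

```text
time: 4.55
tool_pos: [419.6, 65.1, 148.2]
tcp_rot: [-179.8, -0.0, 116.4]
ft_force: [-18.2, -3.5, 22.6]
finger_gap: 8.6
grip_force: 42.0
time: 5.3
tool_pos: [420.5, 127.4, 148.2]
tcp_rot: [-179.9, -0.1, 96.4]
ft_force: [-17.8, 2.6, 20.9]
finger_gap: 8.7
grip_force: 41.7
```

```bash
python3 - <<'E'
from h import *
s=r.sense();print(s['joint_pos'],s['tool_pos'],s['tcp_rot'],s['finger_gap'],s['ft_force'])
w=optics.snapshot("side");a=w["pixels"][120:340,200:440]
cv2.imwrite("pics/s2.png",cv2.resize(a,None,fx=2.5,fy=2.5,interpolation=cv2.INTER_CUBIC))
E
```

```text
[ 1.00878900e+01 -1.50390105e+01  1.15549358e+02  8.83028120e-02
  7.96174375e+01  3.64590335e+00] [420.48207838 127.37324505 148.24554256] [-1.79866941e+02 -7.85189245e-02  9.64258847e+01] 8.654289446298055 [-17.84385712   2.59813241  20.86649085]
```

View pics/s2.png

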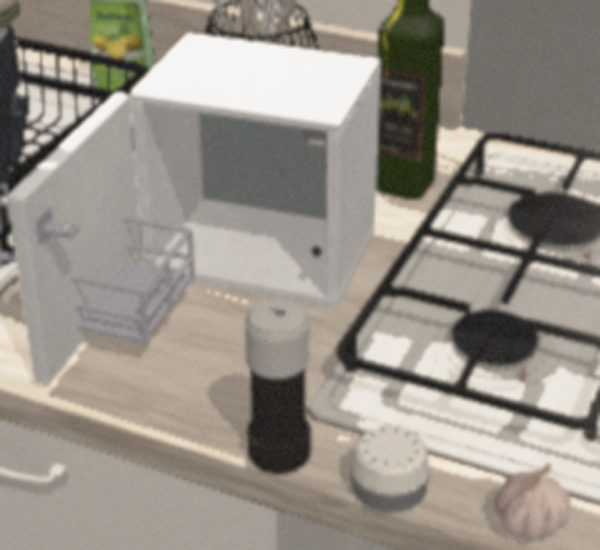

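The side view shows the door open about 90° with the empty rack on its inner face. The mill, timer and garlic haven't moved. I'll release the handle, rise and go over to the mill.

In the tool's units: -95 mm / 1000 = -0.095, -70 mm / 1000 = -0.07.

```bash
echo '{"offsets":[[0,0,0,0,0,0,45],[0,0,0,0,0,0,45],[0,0,0,0,0,0,45],[0,0,0,0,0,-0.03,45],[0,0,0,0,0,-0.07,45],[0,0,0,0,0,-0.095,45],[0,0,0,0,0,-0.095,45]]}' | python3 -m handwheel && echo '{"offsets":[[0,0,0,-0.025,-0.003,0,85],[0,0,0,-0.075,-0.009,0,85],[0,0,0,-0.13,-0.016,0,85],[0,0,0,-0.185,-0.022,0,85],[0,0,0,-0.235,-0.028,0,85],[0,0,0,-0.261,-0.0315,0,85],[0,0,0,-0.261,-0.0315,0,85],[0,0,0,-0.261,-0.0315,0,85]]}' | python3 -m handwheel && python3 - <<'E'
from h import *
w=optics.snapshot("wrist");cv2.imwrite("pics/w3.png",w["pixels"])
s=optics.snapshot("side");cv2.imwrite("pics/s3.png",s["pixels"])
m=[417.8,-136.5];print(box(cyl(*m,26,144,144),w).round(),proj([[*m,0]],w).round())
print(w['pose'].round(3).tolist() if hasattr(w['pose'],'round') else w['pose'])
E
```

```text
time: 6.22
tool_pos: [423.2, 126.6, 243.5]
tcp_rot: [179.8, -0.0, 96.4]
ft_force: [0.3, 0.9, -0.9]
finger_gap: 45.1
grip_force: 0.0
time: 7.22
tool_pos: [419.2, -135.7, 240.2]
tcp_rot: [-179.9, -0.1, 96.4]
ft_force: [0.2, -0.1, -0.1]
finger_gap: 85.0
grip_force: 0.0
[280. 170. 345. 232.] [[314. 163.]]
[[0.994, -0.105, -0.036, 411.106], [0.111, 0.94, 0.324, -51.759], [0.0, -0.326, 0.945, 383.047], [0.0, 0.0, 0.0, 1.0]]
```

View pics/w3.png

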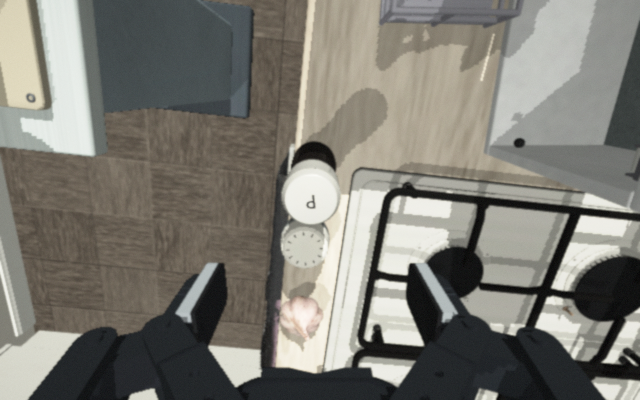

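The mill's head is centred at (310,194), within a few pixels of the prediction. Its dark base edge is at (314,142) and matches. The timer is at (305,244) and the garlic at (300,317), both clear. I'll descend and grip.

In the tool's units: 134 mm / 1000 = 0.134, 115 mm / 1000 = 0.115.

```bash
echo '{"offsets":[[0,0,0,0.001,-0.002,0.03,85],[0,0,0,0.001,-0.002,0.075,85],[0,0,0,0.001,-0.002,0.115,85],[0,0,0,0.001,-0.002,0.134,85],[0,0,0,0.001,-0.002,0.134,85],[0,0,0,0.001,-0.002,0.134,40],[0,0,0,0.001,-0.002,0.134,40],[0,0,0,0.001,-0.002,0.134,40]]}' | python3 -m handwheel 40 && echo '{"offsets":[[0,0,0,0,0,0,40],[0,0,0,0,0,-0.002,40],[0,0,0,0,0,-0.01,40],[0,0,0,0,0,-0.01,40]]}' | python3 -m handwheel
```

```text
time: 8.32
tool_pos: [418.5, -136.1, 109.0]
tcp_rot: [179.9, 0.1, 96.4]
ft_force: [-2.2, 0.2, 7.1]
finger_gap: 46.7
grip_force: 41.2
time: 8.82
tool_pos: [418.0, -135.9, 118.1]
tcp_rot: [179.9, 0.0, 96.4]
ft_force: [0.5, 0.0, -1.9]
finger_gap: 47.0
grip_force: 41.5
```

```bash
python3 - <<'E'
from h import *
s=cv2.imread("pics/s3.png")[120:300,160:380]
cv2.imwrite("pics/s3c.png",cv2.resize(s,None,fx=3,fy=3,interpolation=cv2.INTER_CUBIC))
w=optics.snapshot("side")
h=cup([(-70,97,0)],[677.2,4.6,6.4])[0];print(h)
for f in(86,88,90,92):
    R=rz(6.4-f);P=np.array([(-17,-194,199),(-1,-194,199),(-17,-194,9),(31-32,-84-48,35+50),(31+32,-84-48,35+50),(31+32,-84+48,35+50),(31-32,-84-48,35),(31+32,-84-48,35),(31,-84,35),(-52,-170,191)])
    print(f,((proj(P@R.T+h,w)-[160,120])*3).round().tolist(), (P@R.T+h)[-2:].round(1).tolist())
E
```

```text
[596.82375923  93.1926629    0.        ]
86 [[152.0, 240.0], [174.0, 243.0], [183.0, 464.0], [226.0, 333.0], [310.0, 345.0], [351.0, 275.0], [232.0, 388.0], [314.0, 401.0], [295.0, 357.0], [120.0, 226.0]] [[519.8, 47.5, 35.0], [420.2, 113.7, 191.0]]
88 [[143.0, 239.0], [165.0, 242.0], [174.0, 462.0], [220.0, 332.0], [302.0, 346.0], [348.0, 276.0], [227.0, 387.0], [307.0, 402.0], [291.0, 358.0], [113.0, 223.0]] [[518.3, 50.3, 35.0], [421.1, 119.8, 191.0]]
90 [[134.0, 237.0], [155.0, 240.0], [166.0, 460.0], [215.0, 331.0], [295.0, 347.0], [346.0, 278.0], [221.0, 386.0], [300.0, 402.0], [287.0, 358.0], [107.0, 221.0]] [[516.8, 53.0, 35.0], [422.1, 125.9, 191.0]]
92 [[125.0, 234.0], [146.0, 239.0], [158.0, 458.0], [209.0, 330.0], [288.0, 347.0], [343.0, 279.0], [215.0, 385.0], [293.0, 403.0], [283.0, 358.0], [100.0, 218.0]] [[515.4, 55.8, 35.0], [423.3, 132.0, 191.0]]
```

View pics/s3c.png

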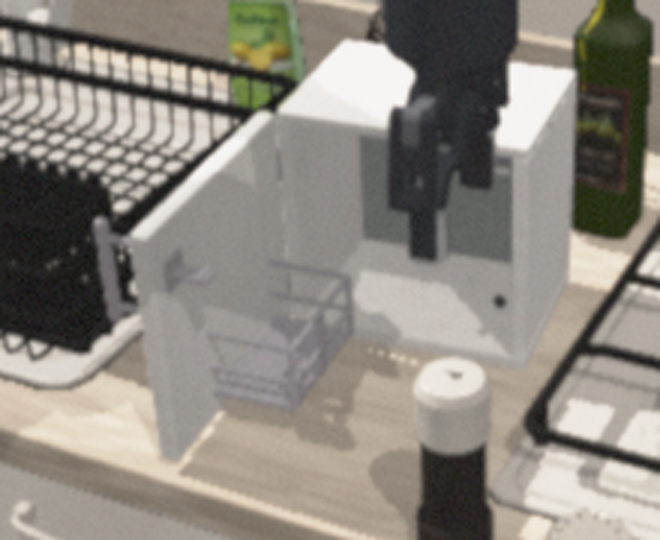

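The mill is gripped at a 47 mm opening and lifted. In the side view the door's outer top corner is at crop (133,238), the handle's top at (104,222) and the rack's top rail corners at (295,352) and (350,280). All of these match a door angle of 90°, which puts the rack at (517,53). I'll carry the mill above the rack and check it with a picture.

In the tool's units: 177 mm / 1000 = 0.177, -100 mm / 1000 = -0.1.

```bash
echo '{"offsets":[[0,0,0,0,0,-0.03,40],[0,0,0,0,0,-0.07,40],[0,0,0,0.02,0.014,-0.095,40],[0,0,0,0.055,0.038,-0.1,40],[0,0,0,0.1,0.068,-0.1,40],[0,0,0,0.14,0.095,-0.1,40],[0,0,0,0.168,0.113,-0.1,40],[0,0,0,0.177,0.1195,-0.1,40]]}' | python3 -m handwheel && echo '{"offsets":[[0,0,0,0,0,0,40],[0,0,0,0,0,0,40],[0,0,0,0,0,0,40]]}' | python3 -m handwheel && python3 - <<'E'
from h import *
w=optics.snapshot("wrist");s=optics.snapshot("side");t=r.sense();print(t['tool_pos'],t['tcp_rot'])
a=w["pixels"][60:360,160:560];b=s["pixels"][80:280,200:360]
cv2.imwrite("pics/w4.png",np.hstack([cv2.resize(a,(533,400)),cv2.resize(b,(266,333),interpolation=cv2.INTER_CUBIC)[:400].copy() if 0 else cv2.copyMakeBorder(cv2.resize(b,(266,333),interpolation=cv2.INTER_CUBIC),0,67,0,0,cv2.BORDER_CONSTANT)]))
h=cup([(-70,97,0)],[677.2,4.6,6.4])[0];R=rz(6.4-90)
P=np.array([(-17,-194,199),(-1,-194,199),(-1,0,199),(-1,-132,85),(63,-132,85),(63,-36,85)])@R.T+h
print(((proj(P,w)-[160,60])*1.333).round().tolist())
p=t['tool_pos'];b0=[p[0],p[1],p[2]-109]
print(((box(cyl(p[0],p[1],26,b0[2],b0[2]),w).reshape(2,2)-[160,60])*1.333).round().tolist())
print(((proj(P,s)-[200,80])*1.6625+[533,0]).round().tolist(),((box(cyl(p[0],p[1],26,b0[2],b0[2]),s).reshape(2,2)-[200,80])*1.6625+[533,0]).round().tolist())
E
```

```text
time: 9.88
tool_pos: [516.8, 55.3, 216.8]
tcp_rot: [-180.0, -0.0, 96.5]
ft_force: [0.3, 0.1, -2.4]
finger_gap: 46.7
grip_force: 42.2
time: 10.25
tool_pos: [516.3, 52.5, 217.4]
tcp_rot: [180.0, 0.0, 96.3]
ft_force: [0.8, 0.5, -2.1]
finger_gap: 46.4
grip_force: 42.3
[516.43218002  52.79439366 217.46274134] [1.79985632e+02 6.81816526e-03 9.63318361e+01]
[[-79.0, 138.0], [-70.0, 177.0], [417.0, 177.0], [133.0, 123.0], [138.0, 214.0], [275.0, 214.0]]
[[164.0, 141.0], [248.0, 220.0]]
[[541.0, 198.0], [553.0, 200.0], [621.0, 129.0], [585.0, 250.0], [630.0, 259.0], [658.0, 220.0]] [[602.0, 210.0], [641.0, 231.0]]
```

View pics/w4.png

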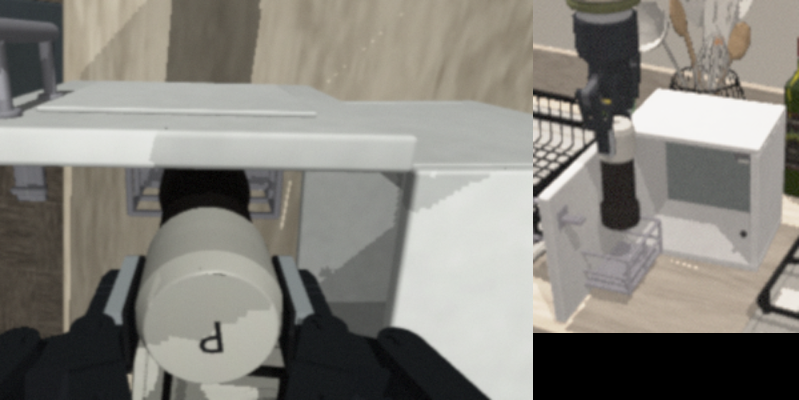

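In the wrist part, the rack's rail corners are at about (127,217) and (278,217), and the mill's dark base spans columns 161–249, centred over the rack. The side part agrees, with the base at (600–641, 231). I'll lower in two stages and watch the force.

In the tool's units: 40 mm / 1000 = 0.04, -1.5 mm / 1000 = -0.0015.

```bash
echo '{"offsets":[[0,0,0,0.0005,-0.0015,0.008,40],[0,0,0,0.0005,-0.0015,0.018,40],[0,0,0,0.0005,-0.0015,0.026,40],[0,0,0,0.0005,-0.0015,0.033,40],[0,0,0,0.0005,-0.0015,0.04,40],[0,0,0,0.0005,-0.0015,0.04,40]]}' | python3 -m handwheel && python3 - <<'E'
from h import *
s=optics.snapshot("side");t=r.sense();print(t['tool_pos'],t['ft_force'],t['wrist_torque'])
cv2.imwrite("pics/s5.png",cv2.resize(s["pixels"][140:260,190:330],None,fx=4,fy=4,interpolation=cv2.INTER_CUBIC))
E
```

```text
time: 11.1
tool_pos: [514.5, 53.9, 176.5]
tcp_rot: [-179.9, -0.0, 96.4]
ft_force: [-0.3, 0.3, -2.5]
finger_gap: 46.6
grip_force: 42.2
[514.85174628  53.91867843 177.03781676] [ 1.10973473  0.64190203 -0.40019195] [-0.05139013  0.02655202 -0.02572934]
```

View pics/s5.png

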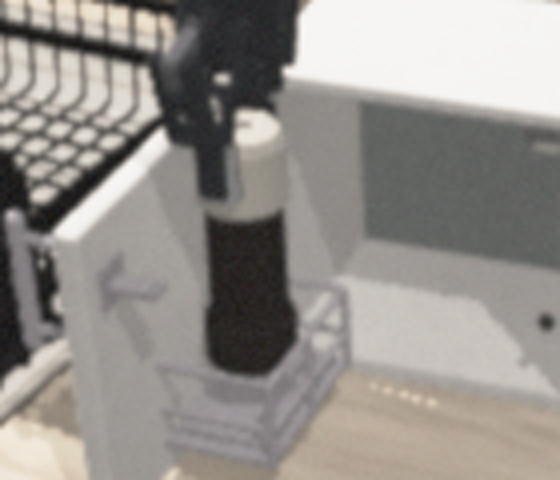

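The mill's base at crop (250,370) is inside the rails, with the outer rail passing in front of it at (285,360). There is no contact force, so I'll lower it to the floor.

In the tool's units: 32 mm / 1000 = 0.032, 31 mm / 1000 = 0.031.

```bash
echo '{"offsets":[[0,0,0,0,0,0.008,40],[0,0,0,0,0,0.016,40],[0,0,0,0,0,0.023,40],[0,0,0,0,0,0.028,40],[0,0,0,0,0,0.031,40],[0,0,0,0,0,0.032,40],[0,0,0,0,0,0.032,40]]}' | python3 -m handwheel
```

```text
time: 12.02
tool_pos: [515.1, 53.9, 145.4]
tcp_rot: [180.0, 0.0, 96.4]
ft_force: [0.0, 0.2, -2.2]
finger_gap: 46.5
grip_force: 42.3
```

In the tool's units: 2 mm / 1000 = 0.002, 1 mm / 1000 = 0.001.

```bash
echo '{"offsets":[[0,0,0,0,0,0.001,40],[0,0,0,0,0,0.002,40],[0,0,0,0,0,0.002,40]]}' | python3 -m handwheel; echo '{"offsets":[[0,0,0,0,0,0.0007,40],[0,0,0,0,0,0.0014,40],[0,0,0,0,0,0.0014,40]]}' | python3 -m handwheel
```

```text
time: 12.4
tool_pos: [515.4, 53.8, 144.0]
tcp_rot: [179.9, 0.0, 96.4]
ft_force: [-1.6, -0.1, 3.9]
finger_gap: 46.5
grip_force: 42.8
time: 12.78
tool_pos: [515.9, 53.6, 144.0]
tcp_rot: [179.9, 0.0, 96.4]
ft_force: [-3.8, -1.4, 11.7]
finger_gap: 46.8
grip_force: 43.9
```

It has touched the floor at TCP z 144. I'll ease the load, open and rise.

In the tool's units: -95 mm / 1000 = -0.095, -60 mm / 1000 = -0.06.

```bash
echo '{"offsets":[[0,0,0,0,0,-0.0018,40],[0,0,0,0,0,-0.0018,75],[0,0,0,0,0,-0.0018,75],[0,0,0,0,0,-0.0018,75],[0,0,0,0,0,-0.02,75],[0,0,0,0,0,-0.06,75],[0,0,0,0,0,-0.095,75],[0,0,0,0,0,-0.095,75]]}' | python3 -m handwheel && python3 - <<'E'
from h import *
s=optics.snapshot("side");t=r.sense();print(t['tool_pos'],t['ft_force'])
cv2.imwrite("pics/s6.png",cv2.resize(s["pixels"][130:280,180:340],None,fx=3.5,fy=3.5,interpolation=cv2.INTER_CUBIC))
h=cup([(-70,97,0)],[677.2,4.6,6.4])[0]
for f in(88,90,92):
    P=np.array([(-17,-194,199),(-1,-194,199),(-52,-170,191)])@rz(6.4-f).T+h
    print(f,((proj(P,s)-[180,130])*3.5).round().tolist(),P[2].round(1))
E
```

```text
time: 13.78
tool_pos: [517.4, 54.0, 242.3]
tcp_rot: [179.5, 0.0, 96.4]
ft_force: [1.3, -0.3, -0.3]
finger_gap: 75.3
grip_force: 0.0
[516.32226619  53.93049453 239.88500892] [-0.13489134 -0.24587142 -0.19881599]
88 [[96.0, 243.0], [122.0, 247.0], [62.0, 226.0]] [421.1 119.8 191. ]
90 [[86.0, 241.0], [111.0, 245.0], [54.0, 223.0]] [422.1 125.9 191. ]
92 [[76.0, 238.0], [101.0, 243.0], [47.0, 220.0]] [423.3 132.  191. ]
```

View pics/s6.png

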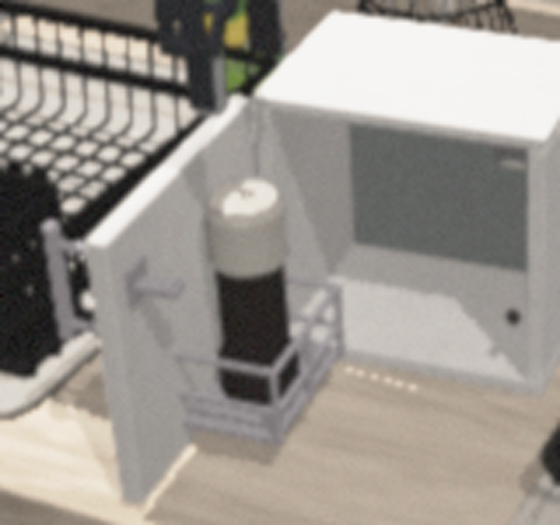

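The mill stands upright in the rack. Its axis runs from crop (245,195) to (258,395), parallel to the local verticals. The door is still at about 90° with the handle's top at (50,224). Next I'll pinch the handle again.

```bash
echo '{"offsets":[[0,0,0,0.015,-0.016,0,45],[0,0,0,0.04,-0.042,0,45],[0,0,0,0.065,-0.068,0,45],[0,0,0,0.0825,-0.0865,0,45],[0,0,0,0.0825,-0.0865,0,45],[0,0,0,0.0825,-0.0865,0,45]]}' | python3 -m handwheel 30 && echo '{"offsets":[[0,0,0,0,0,0.02,45],[0,0,0,0,0,0.05,45],[0,0,0,0,0,0.075,45],[0,0,0,0,0,0.091,45],[0,0,0,0,0,0.091,45],[0,0,0,0,0,0.091,5],[0,0,0,0,0,0.091,5],[0,0,0,0,0,0.091,5]]}' | python3 -m handwheel 30
```

```text
time: 14.58
tool_pos: [420.0, 126.0, 236.6]
tcp_rot: [-180.0, 0.0, 96.4]
ft_force: [0.2, -0.6, 0.7]
finger_gap: 45.0
grip_force: 0.0
time: 15.58
tool_pos: [419.8, 126.6, 147.2]
tcp_rot: [180.0, -0.0, 96.4]
ft_force: [-6.6, 1.3, 5.3]
finger_gap: 9.1
grip_force: 29.5
```

In the tool's units: -121.4 mm / 1000 = -0.1214, -109.9 mm / 1000 = -0.1099, -40 degrees / 90 = -0.4444.

```bash
echo '{"offsets":[[0,0,-0.0333,-0.009,-0.0035,0,5],[0,0,-0.0778,-0.0211,-0.0061,0,5],[0,0,-0.1333,-0.0365,-0.0081,0,5],[0,0,-0.2,-0.0551,-0.0088,0,5],[0,0,-0.2667,-0.0736,-0.0075,0,5],[0,0,-0.3333,-0.092,-0.0042,0,5],[0,0,-0.4,-0.1099,0.0009,0,5],[0,0,-0.4444,-0.1214,0.0054,0,5]]}' | python3 -m handwheel 40; echo '{"offsets":[[0,0,-0.0333,-0.009,-0.0025,0,5],[0,0,-0.0778,-0.0211,-0.0051,0,5],[0,0,-0.1333,-0.0365,-0.0071,0,5],[0,0,-0.2,-0.0551,-0.0078,0,5],[0,0,-0.2667,-0.0736,-0.0065,0,5],[0,0,-0.3333,-0.092,-0.0032,0,5],[0,0,-0.4,-0.1099,0.0019,0,5],[0,0,-0.4444,-0.1214,0.0064,0,5]]}' | python3 -m handwheel;  echo '{"offsets":[[0,0,0,0,0,0,5],[0,0,0,0,0,0,5]]}' | python3 -m handwheel
```

```text
time: 16.58
tool_pos: [440.1, 5.6, 147.2]
tcp_rot: [179.9, 0.1, 136.5]
ft_force: [3.1, 2.7, -0.8]
finger_gap: 9.0
grip_force: 39.7
time: 17.58
tool_pos: [532.8, -72.8, 147.2]
tcp_rot: [180.0, 0.1, 176.6]
ft_force: [1.7, 3.7, 2.2]
finger_gap: 8.8
grip_force: 39.9
time: 17.82
tool_pos: [532.0, -72.5, 147.2]
tcp_rot: [180.0, 0.1, 176.4]
ft_force: [2.7, 4.8, 5.9]
finger_gap: 8.8
grip_force: 40.3
```

The rows are not in the units I measure in: shifts go in shares of 1000 mm and turns go in shares of 90 degrees. I convert before sending: -21.1 mm / 1000 = -0.0211, -5.1 mm / 1000 = -0.0051, -7 degrees / 90 = -0.0778.

```bash
echo '{"offsets":[[0,0,-0.0111,-0.003,-0.0009,0,5],[0,0,-0.0278,-0.0075,-0.0021,0,5],[0,0,-0.0444,-0.012,-0.0032,0,5],[0,0,-0.0611,-0.0165,-0.0042,0,5],[0,0,-0.0722,-0.0195,-0.0048,0,5],[0,0,-0.0778,-0.0211,-0.0051,0,5],[0,0,-0.0778,-0.0211,-0.0051,0,5],[0,0,-0.0778,-0.0211,-0.0051,0,5]]}' | python3 -m handwheel; python3 - <<'E'
from h import *
t=r.sense();p=t['tool_pos']
h=cup([(-70,97,0)],[677.2,4.6,6.4])[0]
d=p-h;print(np.hypot(*d[:2]),np.degrees(np.arctan2(d[1],d[0])-np.arctan2(-170,-52))%360,(np.array([565.5,-80.9])-p[:2])@[.994,.111])
E
```

```text
time: 18.82
tool_pos: [552.3, -78.7, 147.2]
tcp_rot: [180.0, 0.1, -176.6]
ft_force: [2.0, 4.4, 5.3]
finger_gap: 8.8
grip_force: 40.4
177.5958886072421 2.5043364840627818 12.835250299284082
```

In the tool's units: -6 mm / 1000 = -0.006, -5 mm / 1000 = -0.005, -2 degrees / 90 = -0.0222.

```bash
echo '{"offsets":[[0,0,-0.0033,-0.001,-0.0003,0,5],[0,0,-0.0078,-0.002,-0.0006,0,5],[0,0,-0.0111,-0.003,-0.0009,0,5],[0,0,-0.0144,-0.004,-0.0012,0,5],[0,0,-0.0189,-0.005,-0.0015,0,5],[0,0,-0.0222,-0.006,-0.0018,0,5],[0,0,-0.0222,-0.006,-0.0018,0,5]]}' | python3 -m handwheel; echo '{"offsets":[[0,0,-0.0033,-0.001,-0.0003,0,5],[0,0,-0.0078,-0.002,-0.0006,0,5],[0,0,-0.0078,-0.002,-0.0006,0,5]]}' | python3 -m handwheel
```

```text
time: 19.7
tool_pos: [558.4, -80.1, 147.2]
tcp_rot: [180.0, 0.1, -174.6]
ft_force: [1.4, 5.9, 6.4]
finger_gap: 8.8
grip_force: 40.4
time: 20.08
tool_pos: [560.3, -80.5, 147.2]
tcp_rot: [180.0, 0.1, -173.9]
ft_force: [0.2, 5.7, 5.9]
finger_gap: 8.9
grip_force: 40.5
```

In the tool's units: -1 mm / 1000 = -0.001, -0.5 mm / 1000 = -0.0005.

```bash
for i in 1; do echo '{"offsets":[[0,0,0,-0.0005,0.0004,0,5],[0,0,0,-0.001,0.0004,0,5],[0,0,0,-0.001,0.0004,0,5]]}' | python3 -m handwheel; echo '{"offsets":[[0,0,0,-0.0005,0,0,5],[0,0,0,-0.001,0,0,5],[0,0,0,-0.001,0,0,5]]}' | python3 -m handwheel; echo '{"offsets":[[0,0,0,-0.0005,0,0,5],[0,0,0,-0.001,0,0,5],[0,0,0,-0.001,0,0,5]]}' | python3 -m handwheel; done | grep -E 'tool_pos|ft_f'
```

```text
tool_pos: [560.9, -80.6, 147.2]
ft_force: [-1.5, 1.8, 6.4]
tool_pos: [561.8, -80.7, 147.1]
ft_force: [-1.7, 1.1, 5.9]
tool_pos: [562.7, -80.9, 147.2]
ft_force: [-1.8, -1.0, 7.0]
```

In the tool's units: -0.7 mm / 1000 = -0.0007, -0.4 mm / 1000 = -0.0004.

```bash
(echo '{"offsets":[[0,0,0,-0.0004,0,0,5],[0,0,0,-0.0007,0,0,5],[0,0,0,-0.0007,0,0,5]]}' | python3 -m handwheel; echo '{"offsets":[[0,0,0,-0.0004,0,0,5],[0,0,0,-0.0007,0,0,5],[0,0,0,-0.0007,0,0,5]]}' | python3 -m handwheel; echo '{"offsets":[[0,0,0,-0.0004,0,0,5],[0,0,0,-0.0007,0,0,5],[0,0,0,-0.0007,0,0,5]]}' | python3 -m handwheel) | grep -E 'tool_pos|ft_f'
```

```text
tool_pos: [563.2, -81.0, 147.2]
ft_force: [-3.5, -0.3, 7.5]
tool_pos: [563.6, -81.1, 147.1]
ft_force: [-5.7, -2.2, 9.0]
tool_pos: [564.0, -81.1, 147.1]
ft_force: [-7.2, -1.5, 9.5]
```

In the tool's units: -0.7 mm / 1000 = -0.0007, -0.4 mm / 1000 = -0.0004.

```bash
(echo '{"offsets":[[0,0,0,-0.0004,0,0,5],[0,0,0,-0.0007,0,0,5],[0,0,0,-0.0007,0,0,5]]}' | python3 -m handwheel; echo '{"offsets":[[0,0,0,-0.0004,0,0,5],[0,0,0,-0.0007,0,0,5],[0,0,0,-0.0007,0,0,5]]}' | python3 -m handwheel; echo '{"offsets":[[0,0,0,-0.0004,0,0,5],[0,0,0,-0.0007,0,0,5],[0,0,0,-0.0007,0,0,5]]}' | python3 -m handwheel) | grep -E 'tool_pos|ft_f'
```

```text
tool_pos: [564.4, -81.2, 147.1]
ft_force: [-9.3, -3.0, 10.8]
tool_pos: [564.7, -81.3, 147.1]
ft_force: [-10.2, -3.5, 13.3]
tool_pos: [564.9, -81.3, 147.1]
ft_force: [-14.4, -3.8, 14.1]
```

In the tool's units: -0.4 mm / 1000 = -0.0004, -0.2 mm / 1000 = -0.0002.

```bash
(echo '{"offsets":[[0,0,0,-0.0002,0,0,5],[0,0,0,-0.0004,0,0,5],[0,0,0,-0.0004,0,0,5]]}' | python3 -m handwheel;echo '{"offsets":[[0,0,0,0,0,0,5]]}' | python3 -m handwheel;  echo '{"offsets":[[0,0,0,-0.0002,0,0,5],[0,0,0,-0.0004,0,0,5],[0,0,0,-0.0004,0,0,5]]}' | python3 -m handwheel;echo '{"offsets":[[0,0,0,0,0,0,5]]}' | python3 -m handwheel) | grep -E 'tool_pos|ft_f'
```

```text
tool_pos: [565.1, -81.4, 147.1]
ft_force: [-16.0, -3.1, 14.5]
tool_pos: [565.3, -81.3, 147.1]
ft_force: [-14.2, -3.9, 14.3]
tool_pos: [565.5, -81.4, 147.1]
ft_force: [-16.7, -4.3, 15.6]
tool_pos: [565.4, -81.4, 147.1]
ft_force: [-15.7, -3.9, 15.8]
```

In the tool's units: -0.4 mm / 1000 = -0.0004, -0.2 mm / 1000 = -0.0002.

```bash
(echo '{"offsets":[[0,0,0,-0.0002,0,0,5],[0,0,0,-0.0004,0,0,5],[0,0,0,-0.0004,0,0,5]]}' | python3 -m handwheel;echo '{"offsets":[[0,0,0,0,0,0,5]]}' | python3 -m handwheel;  echo '{"offsets":[[0,0,0,-0.0002,0,0,5],[0,0,0,-0.0002,0,0,5]]}' | python3 -m handwheel) | grep -E 'tool_pos|ft_f'; python3 - <<'E'
from bench import r
print(r.sense()['ft_force'],r.sense()['tool_pos'])
E
```

```text
tool_pos: [565.6, -81.4, 147.1]
ft_force: [-17.1, -4.5, 15.5]
tool_pos: [565.6, -81.4, 147.1]
ft_force: [-17.8, -4.5, 16.7]
tool_pos: [565.7, -81.4, 147.1]
ft_force: [-17.7, -4.5, 16.8]
[-17.69766502  -4.51256309  16.75990535] [565.66916157 -81.41120012 147.10198176]
```

In the tool's units: 1.5 mm / 1000 = 0.0015, 0.7 mm / 1000 = 0.0007.

```bash
(echo '{"offsets":[[0,0,0,0.0007,0,0,5],[0,0,0,0.0015,0,0,5],[0,0,0,0.0015,0,0,5]]}' | python3 -m handwheel;echo '{"offsets":[[0,0,0,0.0007,0,0,5],[0,0,0,0.0015,0,0,5],[0,0,0,0.0015,0,0,5]]}' | python3 -m handwheel;  echo '{"offsets":[[0,0,0,0.0005,0,0,5],[0,0,0,0.001,0,0,5],[0,0,0,0.001,0,0,5]]}' | python3 -m handwheel) | grep -E 'tool_pos|ft_f'
```

```text
tool_pos: [565.1, -81.3, 147.1]
ft_force: [-12.7, -3.5, 13.2]
tool_pos: [564.6, -81.2, 147.2]
ft_force: [-5.8, -3.8, 10.0]
tool_pos: [564.2, -81.2, 147.2]
ft_force: [-4.0, -2.4, 7.4]
```

In the tool's units: 1 mm / 1000 = 0.001, 0.5 mm / 1000 = 0.0005.

```bash
(echo '{"offsets":[[0,0,0,0.0005,0,0,5],[0,0,0,0.001,0,0,5],[0,0,0,0.001,0,0,5]]}' | python3 -m handwheel;echo '{"offsets":[[0,0,0,0.0003,0,0,5],[0,0,0,0.0006,0,0,5],[0,0,0,0.0006,0,0,5]]}' | python3 -m handwheel) | grep -E 'tool_pos|ft_f'; python3 - <<'E'
from h import *
s=optics.snapshot("side");w=optics.snapshot("wrist")
cv2.imwrite("pics/s7.png",s["pixels"]);cv2.imwrite("pics/w7.png",w["pixels"])
a=s["pixels"].astype(int);b=cv2.imread("pics/side0.png").astype(int)
# door outer edge shift vs start, left/lower door area
from numpy import float32
A=cv2.cvtColor(a.astype(np.uint8),6).astype(float32);B=cv2.cvtColor(b.astype(np.uint8),6).astype(float32)
for n,(u0,u1,v0,v1) in dict(freeedge=(300,338,195,245),handle=(312,330,176,218),hinge=(250,275,180,240),back=(335,352,150,200)).items():
    print(n,cv2.phaseCorrelate(B[v0:v1,u0:u1],A[v0:v1,u0:u1],cv2.createHanningWindow((u1-u0,v1-v0),cv2.CV_32F)))
E
```

```text
tool_pos: [563.8, -81.1, 147.2]
ft_force: [1.1, -2.0, 5.6]
tool_pos: [563.6, -81.1, 147.2]
ft_force: [2.2, -1.2, 5.6]
freeedge ((0.2165980528562379, 0.13648388206158302), 0.8337803664207458)
handle ((0.3572639408137839, 0.8369095222766916), 0.48069091019807036)
hinge ((0.44573792803547185, 0.03240299272215097), 0.9817266438802084)
back ((-0.019500064539426987, 0.5040289358365015), 0.6017653608322143)
```

In the tool's units: -0.4 mm / 1000 = -0.0004.

```bash
(echo '{"offsets":[[0,0,0,-0.0004,0,0,5],[0,0,0,-0.0004,0,0,40],[0,0,0,-0.0004,0,0,40],[0,0,0,-0.0004,0,0,40]]}' | python3 -m handwheel;echo '{"offsets":[[0,0,0,0,0,-0.03,40],[0,0,0,0,0,-0.065,40],[0,0,0,0,0,-0.085,40],[0,0,0,0,0,-0.085,40],[0,0,0,0,0,-0.085,40]]}' | python3 -m handwheel) | grep -E 'tool_pos|ft_f'; python3 - <<'E'
from h import *
W=optics.snapshot("wrist");cv2.imwrite("pics/w8.png",W["pixels"])
print(r.sense()['tool_pos'],r.sense()['tcp_rot'])
A=cv2.cvtColor(W["pixels"],6).astype(np.float32);B=cv2.cvtColor(cv2.imread("pics/w1.png"),6).astype(np.float32)
for n,(u0,u1,v0,v1) in dict(handle=(300,340,180,240),doorrightcorner=(275,300,270,310),doorleft=(540,600,260,320),hob=(30,230,80,280),door=(284,360,190,270)).items():
    print(n,cv2.phaseCorrelate(B[v0:v1,u0:u1],A[v0:v1,u0:u1],cv2.createHanningWindow((u1-u0,v1-v0),cv2.CV_32F)))
h=np.hstack([cv2.resize(x[160:330,260:440],None,fx=2.2,fy=3) for x in(B,A)]);cv2.imwrite("pics/cmp.png",h);print(h.shape)
E
```

```text
tool_pos: [562.8, -80.2, 145.3]
ft_force: [-0.1, -0.0, 0.4]
tool_pos: [562.6, -80.2, 229.2]
ft_force: [-0.7, -0.7, 0.0]
[562.3935983  -80.17432343 228.86905989] [ 1.79943483e+02 -1.58754751e-01 -1.73900575e+02]
handle ((-2.890105081998353, 3.291007511182908), 0.7203491222858429)
doorrightcorner ((-2.4491115300783264, 4.050385765359714), 0.629015257358551)
doorleft ((-0.4822751686860123, 1.2093667796618703), 0.9956411200099521)
hob ((-2.498397600396757, 2.441265173370468), 0.9853653650283813)
door ((-1.010032130710563, 0.2790265261428928), 0.5009115141630173)
(510, 792)[ WARN:0@0.656] global loadsave.cpp:1063 imwrite_ Unsupported depth image for selected encoder is fallbacked to CV_8U.
```

View pics/cmp.png

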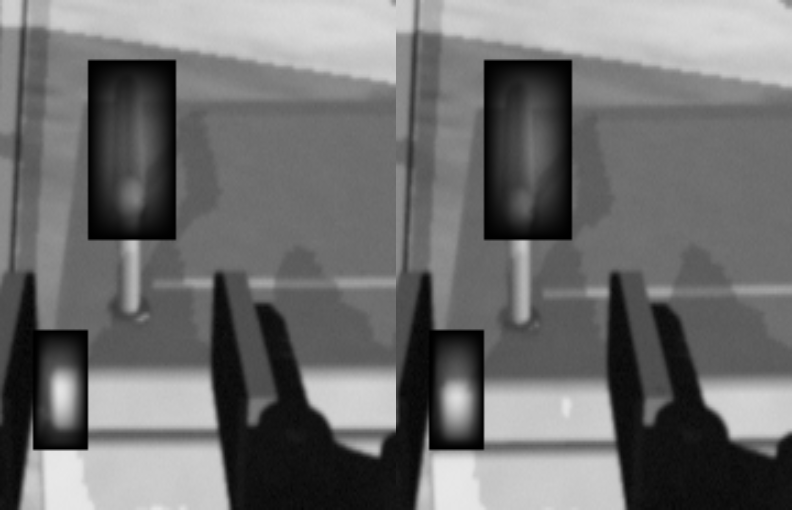

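Side by side, the gap between door and carcass (crop rows 434–438 at the start, 443–447 now) and the door's top band have the same width. Both moved by the same 3.3 px as the camera. A door sprung back to 0.02 rad would have widened the gap by about 6 px, so the door is shut and latched. The robot is clear of everything.

```bash
python3 -c "
from bench import workorder
print(workorder.hand_in())"
```

```text
the job is handed in; nothing more can be done
None
```

I stood the mill upright in the door rack, shut the door on its catch with at most about 18 N at the handle, left the timer and garlic untouched, and handed the job in; the catch is judged from force readings and pictures, not read directly.

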